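# Nest the three handled sample pans

### The arm

A 6-joint arm with a two-finger parallel gripper is mounted at the origin on a cart in front of the work surface, level with it; the furniture and walls round the work are solid. World frame = base frame: x ahead of the robot, y to its left, z up, the work surface at z = 0. Lengths are in m, angles in rad, forces in N, time in s.
With the tool pointing down it reaches from about 0.275 to 0.825 m from the base axis. Payload 5.2 kg.
Tool frame: the origin (TCP) lies between the finger pads; the fingertips stand 8 mm ahead of it and the grasp point (between the pads) lies 11 mm behind it; z points along the fingers, y is the line along which they close (so a half turn about z gives the same grasp; the last joint's range is limited). The gripper opens to 93 mm and grips with 3 to 60 N. Pads are 15 mm wide; open, the fingers measure 128 mm over their backs; the gripper's body (75 mm by 188 mm) begins 65 mm behind the grasp point.
Start: joints at [-1.434, 0.259, 1.535, -0, 1.348, -0.203], TCP at [0.183, -0.519, 0.227] pointing down, gripper open.
Joint ranges: [-3.14, 3.14], [-0.91, 2.08], [0.19, 2.58], [-1.22, 4.36], [0.22, 2.71], [-3.12, 3.12]. Speed limits (rad/s): [2.57, 2.57, 3.14, 3.14, 3.14, 3.14].

### API

Orientations are given as a unit quaternion [x, y, z, w].
In Python, from plant import get_obs, grab_frame, calibration, sign_off, regions_of gives the robot as it stands.
- The arm moves only by the shell command python3 -m pendant 'ROWS' [OPENING]. ROWS is JSON, a list of rows, each a list of 4 numbers: the shift along the tool's x, y, z in m, then the turn about the tool's z in degrees. In form: [[x, y, z, twist], ...]. A call has 1 to 10 rows; each row is the pose to reach, as a shift and turn from the pose commanded when the call began, along the tool's axes at that moment; what a row does not reach only later rows make up. A row lasts 1/12 s, in which the tool goes at most 41.7 mm and 7.16 degrees, less where a joint would pass 70% of its speed; a pose out of reach is approached as far as the arm can. A call with a gripper value outside its range is refused whole. OPENING is the closure in counts, from 0 (fully open) to 255 (shut), set as the call begins (- or left out, the last holds). The fingers move at their own pace and stop on an object; the grip force is fixed at half the most. Time passes only in rows, so rows that repeat a pose let the fingers close. It gives the time, the measured TCP pose, the force, the opening and the grip force at its end, in the units of the state.
- get_obs(): the state, without advancing time (a new reading comes with each control period).
- grab_frame(name): name is "scene" or "top" or "wrist"; returns the picture (480x640x3 uint8, red, green, blue); there is no depth.
- calibration(name): a dict with "fx", "fy", "cx", "cy" (pixels), "position" and "attitude" of the camera in the world. Camera axes: x right, y down, z forward; pixel columns grow to the right and rows downward; lengths in m; the calibration is good to about 2 mm. A picture is of the moment at which its call begins: read the wrist's pose just before it. calibration takes no time and is no camera call; for the wrist camera it gives the pose at the moment of the call.
- sign_off(): hands the job in; it is judged then, once.
Trained networks look in the newest picture that a camera, given by its name, has taken for a name from the list of things; names that differ only in an ending like _2 or _b are one class to them, and where a whole thing is asked for, a point or a joint stands for the part that bears it (a point fixed in the world has none). Each returns a list of dicts, best first, with "p" (0 to 1); they miss things now and then, are a little off and sometimes report something else, mostly with a low value. They report only what shows in the picture. A call takes as long as a camera call. They do not tell look-alikes from the thing itself.
- regions_of(query, camera): "mask" (480x640 bool, what is visible of it) and "box" ([left, top, right, bottom] in pixels, round what is visible of it).
The state is a dict: "clock": time; "q": joint angles; "joint_vel": joint speeds; "effort": joint torques, N m; "eef_pos": TCP position; "tool_rot": TCP orientation; "wrist_force": force on the tool from outside, world axes, zero at the start; "moment": the same for the moment, N m; "gripper_width": opening from 0.0 (shut) to 1.0 (fully open); "finger_force": force on a finger pad.
Only numpy, scipy, OpenCV 4.12 (cv2) and the standard library are available. Lean on these libraries where they do the work, as an engineer would, in place of code of your own. Each camera call takes 0.05 s, during which the arm holds its last target. There are 200 camera calls.

### The job

Put the set of sample pans away as one nest: stand the medium pan inside the largest and the small pan inside the medium one, each sitting flat on the floor of the pan below, with the three handles fanned so that there is at least about 45 degrees between any two and none rests on another. Leave the largest pan where it stands, set the pans down rather than dropping them, and leave the other things on the bench where they are.

Things in the scene. Friction and masses are not known exactly. Their poses are not given: they have to be found in the camera images.
- pan_large: Largest of three open round steel pans with grey plastic handle grips. Outside diameter 110 mm at the bottom, 132 mm at the rim, 50 mm high, wall 3 mm, floor 4 mm thick, about 0.6 kg. Origin: on the pan's axis, at the underside; z up; the handle runs out along its +x axis. Starts upright on the bench.
- pan_large_grip (a point): Middle of the largest pan's handle grip: 100 mm from the pan's axis along its +x, 58 mm above its underside. Every pan has the same grip: a level grey bar 46 mm long along x, 16 mm wide, 14 mm tall, reaching from 77 to 123 mm from the axis, joined to the rim by a steel strap 16 mm wide that slopes up outward.
- pan_medium: Medium pan, same shape: diameter 88 mm at the bottom, 108 mm at the rim, 52 mm high, floor 4 mm, about 0.14 kg. Origin: on its axis, at the underside; handle along its +x. Nested, its underside stands 4 mm above that of the largest pan, and its handle strap passes over the largest rim without touching it; straight above the largest pan's handle it cannot go fully down.
- pan_medium_grip (a point): Middle of the medium pan's handle grip (bar 46 x 16 x 14 mm): 100 mm from its axis along its +x, 60 mm above its underside.
- pan_small: Small pan, same shape: diameter 66 mm at the bottom, 84 mm at the rim, 54 mm high, floor 4 mm, about 0.1 kg. Origin: on its axis, at the underside; handle along its +x. Nested, its underside stands 4 mm above that of the medium pan, and its strap clears both rims below. The medium and small pans may swap places from one start to the next.
- pan_small_grip (a point): Middle of the small pan's handle grip (bar 46 x 16 x 14 mm): 100 mm from its axis along its +x, 62 mm above its underside.
- calc: Pocket calculator lying on the bench, 118 x 70 x 14 mm, a bystander; origin at the centre of its underside.
- case: Flat grey-green case lying on the bench left of the pans, 64 x 62 x 18 mm, a bystander; origin at the centre of its underside.
- slides: Flat blue box behind the work, 107 x 178 x 34 mm, a bystander; origin at the centre of its underside.
- hub: Black USB hub lying among the pans, 35 x 92 x 18 mm, a bystander; origin at the centre of its underside.
Things that resemble listed ones, but are neither listed nor needed, are in the scene too. Leave any red look-alike of the pan_small alone.

How it is judged:
By the outcome, as a careful person would: the job done as asked, in the order asked, and still so for the second after the job is handed in, with the robot touching nothing.
It also fails if it takes over 56 s, if anything falls off the work surface, if the arm or the gripper's body presses on something with over 40 N, if the wrist force passes 120 N, or if a joint passes its speed limit or range.

## Working session

There is one attempt and no reset: what is moved stays moved. The work goes in short steps, Python scripts to look and compute and a shell command to move; the robot and the scene stay as the last step left them, time stands still between calls to the robot, and variables do not carry over. Pictures are saved under pics/ and viewed, at most 10 in all, crops included, and the job is handed in when it is done.

```bash
mkdir -p pics; ls; python3 - <<'E'
from plant import *
import cv2,numpy as np
o=get_obs();print(o['clock'],o['eef_pos'],o['tool_rot'])
ims=[]
for c in ['top','scene']:
    im=grab_frame(c);cv2.imwrite(f'pics/{c}0.png',im[...,::-1]);k=calibration(c);print(c,k)
    for n in ['pan_large','pan_medium','pan_small','pan_large_grip','pan_medium_grip','pan_small_grip']:
        print(n,[(round(r['p'],2),[int(v) for v in r['box']]) for r in regions_of(n,c)])
E
```

```text
pics
0.0 [ 0.18326274 -0.51801538  0.22584082] [ 9.85604135e-01  1.69067168e-01  4.09903428e-05 -8.83171951e-04]
top {'fx': 477.27948500504795, 'fy': 477.27948500504795, 'cx': 321.9042592233782, 'cy': 242.21517269785753, 'position': array([0.42663239, 0.26452894, 1.246323  ]), 'attitude': array([ 0.70995978, -0.70163363,  0.04638727, -0.03893054])}
pan_large [(0.83, [387, 211, 454, 268])]
pan_medium [(0.96, [281, 201, 347, 243])]
pan_small [(0.73, [163, 292, 220, 355]), (0.66, [254, 300, 310, 345]), (0.36, [389, 208, 454, 268])]
pan_large_grip [(0.86, [388, 211, 454, 270])]
pan_medium_grip [(0.77, [282, 200, 346, 245])]
pan_small_grip [(0.88, [168, 297, 217, 351]), (0.62, [250, 298, 310, 346])]
scene {'fx': 511.52118720816907, 'fy': 511.52118720816907, 'cx': 314.20948247890516, 'cy': 241.72918775829874, 'position': array([-0.0164771 ,  1.21717328,  0.66802721]), 'attitude': array([-0.23051586,  0.82320738, -0.50029989,  0.13744842])}
pan_large [(0.6, [326, 206, 389, 244]), (0.25, [335, 277, 403, 325])]
pan_medium [(0.7, [265, 236, 328, 277])]
pan_small [(0.8, [285, 322, 344, 374]), (0.64, [337, 276, 407, 326])]
pan_large_grip [(0.64, [326, 208, 385, 241])]
pan_medium_grip [(0.96, [263, 238, 324, 282]), (0.5, [327, 208, 386, 240])]
pan_small_grip [(0.93, [333, 280, 405, 325]), (0.62, [285, 325, 344, 378])]
```

```bash
python3 - <<'E'
import cv2
im=cv2.imread('pics/top0.png');cv2.imwrite('pics/top0c.png',cv2.resize(im[180:380,140:480],(800,471),interpolation=cv2.INTER_CUBIC))
E
```

```text
(no output)
```

View pics/top0c.png

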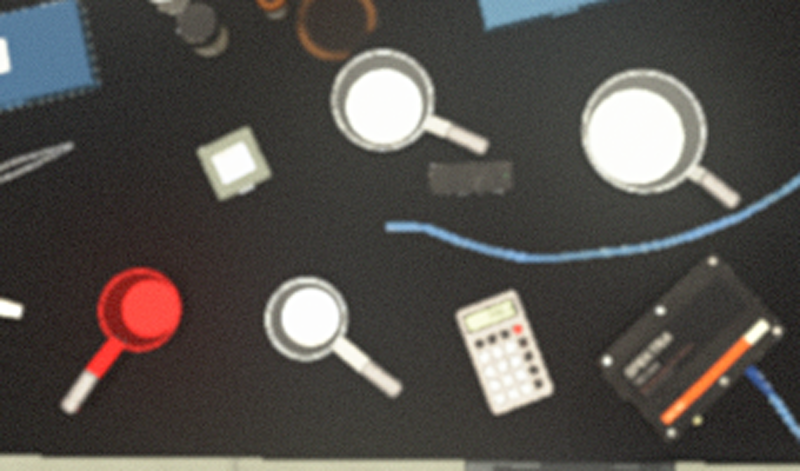

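View pics/scene0.png

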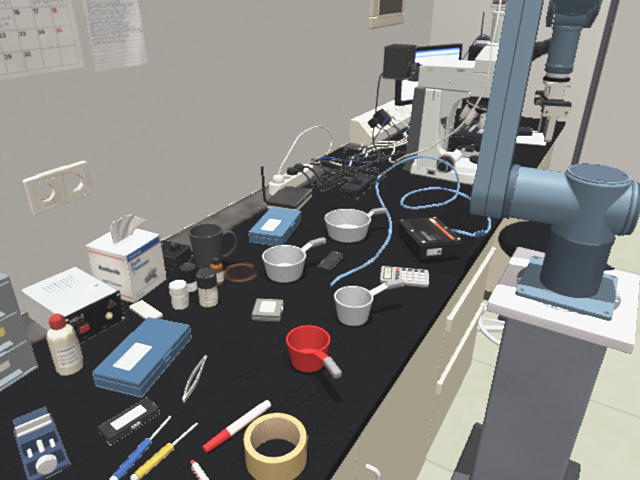

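The top crop shows the large pan at crop (643,131), the medium at (383,100), the small at (306,318), and the red look-alike at (140,310). All handles run down and to the right. There are two small-pan candidates: steel at (306,318), full image (270,315), and red at (140,310), full image (199,312). The steel one fits, and this enlarged crop confirms it.

```bash
cat > h.py <<'E'
import numpy as np
from plant import *
from scipy.spatial.transform import Rotation as R
def ray(k,uv,z):
    d=R.from_quat(k['attitude']).apply([(uv[0]-k['cx'])/k['fx'],(uv[1]-k['cy'])/k['fy'],1])
    p=np.array(k['position']);return p+d*(z-p[2])/d[2]
def proj(k,P):
    c=R.from_quat(k['attitude']).inv().apply(np.array(P)-k['position'])
    return c[...,:2]/c[...,2:]*[k['fx'],k['fy']]+[k['cx'],k['cy']]
def togo(P,yaw=None):
    """shift in tool axes from current TCP to P; yaw = world angle wanted for the tool x axis (mod 180)"""
    o=get_obs();r=R.from_quat(o['tool_rot']);s=r.inv().apply(np.array(P)-o['eef_pos'])*1000
    x=r.apply([1,0,0]);cur=np.degrees(np.arctan2(x[1],x[0]))
    t=None if yaw is None else -((yaw-cur+90)%180-90)
    return s.round(1),'twist',t,'cur yaw',cur.round(1),'q6',o['q'][5].round(2)
E
python3 - <<'E'
from h import *
k=calibration('top');f=lambda c:(140+c[0]/2.353,180+c[1]/2.353)
for n,c,g,h in [('L',(644,131.5),(737,203),50),('M',(383,100),(486,149),52),('S',(306,318.5),(398,391),54),('red',(140,310),(70,405),54)]:
    a=ray(k,f(c),h/1e3);b=ray(k,f(g),(h+15)/1e3);d=(b-a)[:2];print(n,a.round(3),b.round(3),'ang',np.degrees(np.arctan2(d[1],d[0])).round(1),np.hypot(*d).round(3))
    gp=a[:2]+d/np.hypot(*d)*.088
    print('  grasp',gp.round(3),togo([*gp,.2],np.degrees(np.arctan2(d[1],d[0]))))
E
```

```text
L [0.591 0.02  0.05 ] [ 0.514 -0.074  0.065] ang -129.2 0.122
  grasp [ 0.535 -0.048] (array([ 488.7, -326.4,   26.7]), 'twist', np.float64(-31.334784024806282), 'cur yaw', np.float64(19.5), 'q6', np.float64(-0.2))
M [0.621 0.302 0.052] [0.568 0.191 0.067] ang -115.9 0.123
  grasp [0.583 0.223] (array([ 623.7, -565.6,   26.7]), 'twist', np.float64(-44.63603388185257), 'cur yaw', np.float64(19.5), 'q6', np.float64(-0.2))
S [0.388 0.379 0.054] [0.316 0.281 0.069] ang -126.5 0.122
  grasp [0.336 0.308] (array([ 419.1, -728.4,   26.7]), 'twist', np.float64(-34.06587256687459), 'cur yaw', np.float64(19.5), 'q6', np.float64(-0.2))
red [0.395 0.553 0.054] [0.298 0.616 0.069] ang 146.6 0.116
  grasp [0.321 0.601] (array([  503.4, -1009.6,    26.7]), 'twist', np.float64(52.910319330424045), 'cur yaw', np.float64(19.5), 'q6', np.float64(-0.2))
```

```bash
python3 -m pendant '[[30,-27,0,0],[60,-54,0,0]]' 120 2>&1 | head -c 600; echo; python3 -m pendant '[[0.02,-0.02,0,0],[0.05,-0.045,0,-3],[0.08,-0.07,0,-6],[0.11,-0.1,0,-10],[0.14,-0.13,0,-14],[0.17,-0.155,0,-18],[0.2,-0.18,0,-22],[0.23,-0.21,0,-26],[0.26,-0.235,0,-30],[0.29,-0.26,0,-34]]' 120
python3 - <<'E'
from h import *
print(get_obs()['eef_pos'],togo([.583,.223,.2],64.1))
E
```

```text
clock: 0.87
eef_pos: [0.2227, -0.4458, 0.226]
tool_rot: [0.986, 0.167, -0.0, -0.0]
wrist_force: [0.7, 0.2, -0.0]
gripper_width: 0.9
finger_force: 0.0

clock: 1.7
eef_pos: [0.4105, -0.1015, 0.2271]
tool_rot: [0.892, 0.451, 0.0, 0.0]
wrist_force: [1.0, -1.0, -0.3]
gripper_width: 0.532
finger_force: 0.0
[ 0.41046315 -0.10153925  0.22709557] (array([363.7, -53.3,  27.1]), 'twist', np.float64(-10.432710819555254), 'cur yaw', np.float64(53.7), 'q6', np.float64(0.13))
```

```bash
python3 -m pendant '[[0.035,-0.005,0,-1],[0.07,-0.01,0,-2],[0.11,-0.016,0,-3],[0.15,-0.022,0,-4],[0.19,-0.028,0,-6],[0.23,-0.034,0,-7],[0.27,-0.04,0,-8],[0.31,-0.046,0,-9],[0.345,-0.051,0.01,-10.4],[0.364,-0.053,0.027,-10.4]]' 120
python3 -m pendant '[[0,0,0,0],[0,0,0,0]]' 
python3 - <<'E'
from h import *
import cv2
k=calibration('wrist');print(k)
im=grab_frame('wrist');print(togo([.583,.223,.2],64.1))
for n in ['pan_medium','pan_medium_grip']:
    rs=regions_of(n,'wrist')
    for r in rs: print(n,r['p'],[int(v) for v in r['box']])
def d(c,a,h,rr,col):
    t=np.linspace(0,2*np.pi,60);P=np.c_[c[0]+rr*np.cos(t),c[1]+rr*np.sin(t),0*t+h]
    cv2.polylines(im,[proj(k,P).astype(int)],True,col,1)
    u=np.array([np.cos(a),np.sin(a)]);v=np.array([-u[1],u[0]])
    P=np.array([[*(c+x*u+y*v),h+.015] for x,y in [(.077,.008),(.123,.008),(.123,-.008),(.077,-.008)]])
    cv2.polylines(im,[proj(k,P).astype(int)],True,col,1)
im=np.ascontiguousarray(im);d(np.array([.621,.302]),np.radians(-115.9),.052,.054,(255,0,0))
cv2.imwrite('pics/w1.png',im[...,::-1])
E
```

```text
clock: 2.53
eef_pos: [0.5864, 0.2246, 0.2011]
tool_rot: [0.848, 0.531, 0.003, 0.0]
wrist_force: [0.2, 0.8, -0.3]
gripper_width: 0.529
finger_force: 0.0
clock: 2.7
eef_pos: [0.5831, 0.2211, 0.198]
tool_rot: [0.848, 0.53, -0.002, -0.0]
wrist_force: [0.1, -0.1, -0.8]
gripper_width: 0.53
finger_force: 0.0
{'fx': 353.27680198555254, 'fy': 353.27680198555254, 'cx': 319.850192390134, 'cy': 242.6202458007393, 'position': array([0.6187482 , 0.29350126, 0.35657924]), 'attitude': array([ 0.96380178, -0.22253691, -0.03431664,  0.14277895])}
(array([ 2.3, -1.6, -0.8]), 'twist', np.float64(-0.19240226315361042), 'cur yaw', np.float64(63.9), 'q6', np.float64(0.64))
pan_medium 0.81 [251, 49, 384, 266]
pan_medium 0.73 [131, 295, 209, 325]
pan_medium 0.21 [352, 335, 402, 441]
pan_medium_grip 0.82 [255, 46, 386, 270]
```

View pics/w1.png

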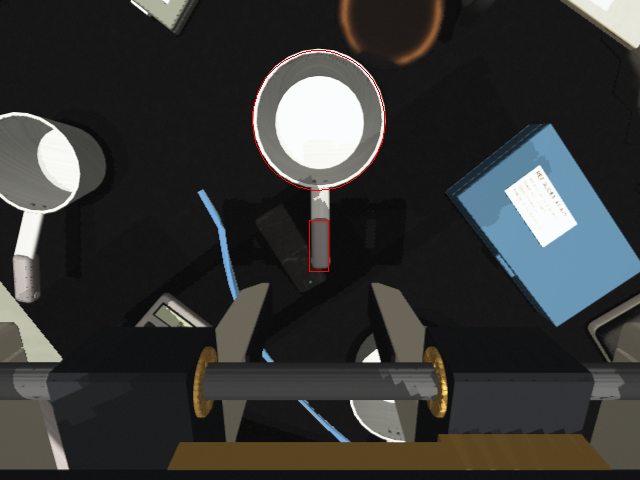

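The overlay matches the medium pan: rim at (319,120), grip at (320,245) px. The fingers straddle the handle line, so I'm going down.

```bash
python3 -m pendant '[[0.002,-0.001,0.03,0],[0.002,-0.001,0.065,0],[0.002,-0.001,0.1,0],[0.002,-0.001,0.125,0],[0.002,-0.001,0.14,0],[0.002,-0.001,0.15,0],[0.002,-0.001,0.15,0],[0.002,-0.001,0.15,0]]' 120
python3 -m pendant '[[0,0,0,0],[0,0,0,0],[0,0,0,0],[0,0,0,0],[0,0,0,0],[0,0,0,0],[0,0,0,0],[0,0,0,0]]' 255
```

```text
clock: 3.52
eef_pos: [0.5846, 0.222, 0.0507]
tool_rot: [0.849, 0.528, 0.001, 0.0]
wrist_force: [-0.3, 0.8, 0.3]
gripper_width: 0.527
finger_force: 0.0
clock: 4.18
eef_pos: [0.5841, 0.2228, 0.05]
tool_rot: [0.849, 0.529, 0.0, 0.0]
wrist_force: [-1.1, 0.8, 2.3]
gripper_width: 0.171
finger_force: 29.9
```

```bash
python3 -m pendant '[[0,0,-0.004,0],[0,0,-0.012,0],[0,0,-0.024,0],[0,0,-0.04,0],[0,0,-0.06,0],[0,0,-0.08,0],[0,0,-0.1,0],[0,0,-0.11,0],[0,0,-0.115,0],[0,0,-0.115,0]]'
python3 - <<'E'
from h import *
import cv2
im=grab_frame('wrist');cv2.imwrite('pics/w2.png',im[...,::-1])
k=calibration('wrist');o=get_obs();r=R.from_quat(o['tool_rot'])
x=r.apply([1,0,0]);c=o['eef_pos']+.088*x;print(c)
sc=grab_frame('scene');cv2.imwrite('pics/w2s.png',cv2.resize(sc[180:330,220:420,::-1],(640,480)))
th=np.radians(157);L=np.array([.591,.020]);g=L+.088*np.array([np.cos(th),np.sin(th)])
print(g,togo([*g,.165],157-180))
E
```

```text
clock: 5.02
eef_pos: [0.5846, 0.2228, 0.1662]
tool_rot: [0.849, 0.529, 0.001, 0.0]
wrist_force: [0.1, -0.7, -1.4]
gripper_width: 0.172
finger_force: 29.9
[0.62266858 0.30168178 0.16479619]
[0.50999557 0.05438434] (array([-183.4,    8.2,   -1. ]), 'twist', np.float64(86.87099089434632), 'cur yaw', np.float64(63.9), 'q6', np.float64(0.64))
```

View pics/w2s.png

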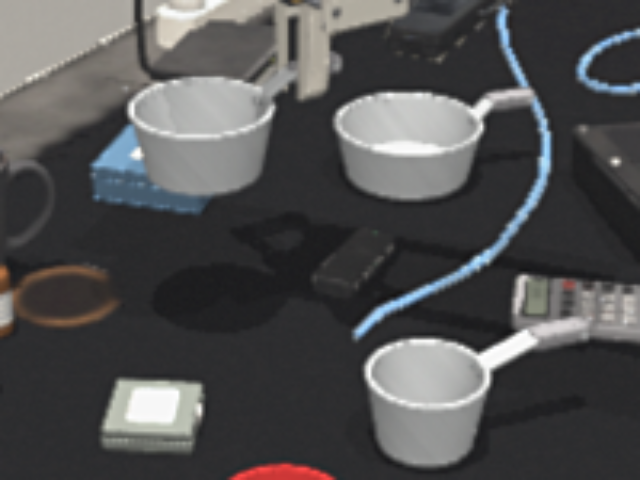

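The pan hangs level at crop (200,135). Now swing it over the large pan.

```bash
python3 -m pendant '[[-0.006,0,0,3],[-0.018,0.001,0,9],[-0.032,0.002,0,15],[-0.046,0.003,0,21],[-0.06,0.004,0,27],[-0.074,0.004,0,33],[-0.088,0.005,0,39],[-0.102,0.005,0,45],[-0.116,0.006,0,51],[-0.13,0.006,0,56]]'
python3 - <<'E'
from h import *
print(togo([.510,.0544,.150],-23))
E
```

```text
clock: 5.95
eef_pos: [0.5308, 0.1027, 0.163]
tool_rot: [0.998, 0.066, -0.002, -0.0]
wrist_force: [-0.3, -0.2, -1.1]
gripper_width: 0.165
finger_force: 29.9
(array([-27. ,  45.2,  13.1]), 'twist', np.float64(30.56188128030987), 'cur yaw', np.float64(7.6), 'q6', np.float64(1.42))
```

```bash
python3 -m pendant '[[-0.005,0.008,0.002,5],[-0.01,0.016,0.005,11],[-0.015,0.024,0.008,17],[-0.02,0.033,0.011,23],[-0.024,0.041,0.013,28],[-0.027,0.045,0.013,30.5],[-0.027,0.045,0.013,30.5],[-0.027,0.045,0.013,30.5]]'
python3 - <<'E'
from h import *
import cv2
im=np.ascontiguousarray(grab_frame('wrist'));k=calibration('wrist');o=get_obs();print(togo([.510,.0544,.150],-23))
def d(c,a,h,z,rr,col):
    t=np.linspace(0,2*np.pi,60);P=np.c_[c[0]+rr*np.cos(t),c[1]+rr*np.sin(t),0*t+h+z]
    cv2.polylines(im,[proj(k,P).astype(int)],True,col,1)
    u=np.array([np.cos(a),np.sin(a)]);v=np.array([-u[1],u[0]])
    P=np.array([[*(c+x*u+y*v),h+z+.015] for x,y in [(.077,.008),(.123,.008),(.123,-.008),(.077,-.008)]])
    cv2.polylines(im,[proj(k,P).astype(int)],True,col,1)
d(np.array([.591,.020]),np.radians(-129.2),.05,0,.066,(0,255,0))
x=R.from_quat(o['tool_rot']).apply([1,0,0]);c=o['eef_pos']+.088*x
d(c[:2],np.arctan2(-x[1],-x[0]),.052,o['eef_pos'][2]+.011-.060,.054,(255,0,0))
cv2.imwrite('pics/w3.png',im[...,::-1])
E
```

```text
clock: 6.62
eef_pos: [0.5108, 0.0551, 0.1506]
tool_rot: [0.981, -0.196, -0.001, -0.0]
wrist_force: [-0.0, 0.5, -2.1]
gripper_width: 0.165
finger_force: 29.9
(array([-0.7,  1.3,  0.9]), 'twist', np.float64(0.44109682522112337), 'cur yaw', np.float64(-22.6), 'q6', np.float64(1.85))
```

View pics/w3.png

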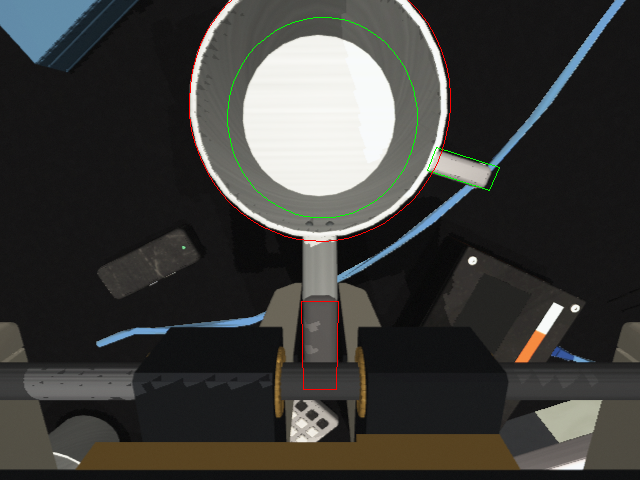

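The held pan (rim centre around (318,110)) hangs level and concentric with the large pan. The large grip shows at (465,170), within about 3 mm of the model. Lowering it.

```bash
python3 -m pendant '[[0,0,0.01,0],[0,0,0.03,0],[0,0,0.05,0],[0,0,0.066,0],[0,0,0.078,0],[0,0,0.085,0],[0,0,0.09,0],[0,0,0.09,0],[0,0,0.09,0]]'
python3 -m pendant '[[0,0,0.002,0],[0,0,0.003,0],[0,0,0.004,0],[0,0,0.005,0],[0,0,0.005,0]]'
```

```text
clock: 7.42
eef_pos: [0.5118, 0.0552, 0.0617]
tool_rot: [0.981, -0.196, 0.0, -0.0]
wrist_force: [-0.5, 0.3, -1.3]
gripper_width: 0.169
finger_force: 29.9
clock: 7.83
eef_pos: [0.5115, 0.0551, 0.0567]
tool_rot: [0.981, -0.196, 0.0, -0.0]
wrist_force: [0.5, -1.0, -1.7]
gripper_width: 0.169
finger_force: 29.9
```

```bash
python3 -m pendant '[[0,0,0.001,0],[0,0,0.002,0],[0,0,0.0025,0],[0,0,0.0025,0]]'
python3 -m pendant '[[0,0,0.0005,0],[0,0,0.001,0],[0,0,0.001,0],[0,0,0.001,0]]'
```

```text
clock: 8.17
eef_pos: [0.5114, 0.0551, 0.0541]
tool_rot: [0.981, -0.196, -0.0, 0.0]
wrist_force: [-0.4, 0.5, -0.7]
gripper_width: 0.169
finger_force: 29.9
clock: 8.5
eef_pos: [0.5114, 0.0552, 0.0539]
tool_rot: [0.981, -0.196, 0.0, -0.0]
wrist_force: [-4.0, 0.6, 7.2]
gripper_width: 0.166
finger_force: 29.9
```

Contact came at the expected height, so release and rise.

```bash
python3 -m pendant '[[0,0,0,0],[0,0,0,0],[0,0,0,0],[0,0,0,0],[0,0,0,0]]' 140
python3 -m pendant '[[0,0,-0.01,0],[0,0,-0.03,0],[0,0,-0.06,0],[0,0,-0.095,0],[0,0,-0.12,0],[0,0,-0.13,0],[0,0,-0.13,0],[0,0,-0.13,0]]' 120
python3 - <<'E'
from h import *
import cv2
im=np.ascontiguousarray(grab_frame('wrist'));k=calibration('wrist')
def d(c,a,h,z,rr,col):
    t=np.linspace(0,2*np.pi,60);P=np.c_[c[0]+rr*np.cos(t),c[1]+rr*np.sin(t),0*t+h+z]
    cv2.polylines(im,[proj(k,P).astype(int)],True,col,1)
d(np.array([.591,.020]),0,.05,0,.066,(0,255,0));d(np.array([.592,.021]),0,.052,.004,.054,(255,0,0))
t=grab_frame('top')
d1=cv2.resize(t[190:290,360:480],(480,400),interpolation=cv2.INTER_CUBIC)
out=np.zeros((480,800,3),np.uint8);out[:240,:320]=cv2.resize(im,(320,240),interpolation=cv2.INTER_AREA);out[:400,320:]=d1
cv2.imwrite('pics/w4.png',out[...,::-1])
a=np.array([.388,.379]);th=np.radians(-126.5);g=a+.088*np.array([np.cos(th),np.sin(th)])
print(g,togo([*g,.2],-126.5+180))
E
```

```text
clock: 8.92
eef_pos: [0.5116, 0.0551, 0.0531]
tool_rot: [0.981, -0.196, 0.0, 0.0]
wrist_force: [0.4, -0.4, -0.2]
gripper_width: 0.439
finger_force: 0.0
clock: 9.58
eef_pos: [0.5113, 0.0551, 0.183]
tool_rot: [0.981, -0.196, 0.0, -0.0]
wrist_force: [-0.9, 0.6, -0.7]
gripper_width: 0.531
finger_force: 0.0
[0.33565559 0.3082606 ] (array([-258.7, -166.3,  -17.9]), 'twist', np.float64(-76.13554670583613), 'cur yaw', np.float64(-22.6), 'q6', np.float64(1.86))
```

View pics/w4.png

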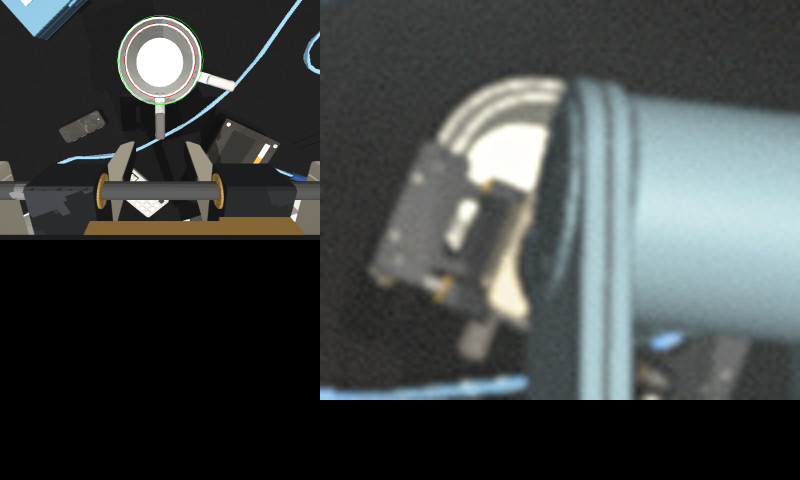

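The medium pan sits concentric in the large one. The medium handle shows at (160,120) and the large handle at (217,80) in the left image. On to the small pan.

```bash
python3 -m pendant '[[-0.015,-0.01,0,-4],[-0.04,-0.026,0,-11],[-0.066,-0.042,0,-18],[-0.092,-0.06,0,-25],[-0.12,-0.077,0,-32],[-0.147,-0.094,0,-39],[-0.174,-0.112,0,-46],[-0.2,-0.13,0,-53],[-0.226,-0.146,0,-60],[-0.245,-0.158,0,-67]]'
python3 - <<'E'
from h import *
print(togo([.3357,.3083,.19],53.5))
E
```

```text
clock: 10.52
eef_pos: [0.3434, 0.2962, 0.1812]
tool_rot: [0.925, 0.381, -0.002, -0.0]
wrist_force: [-1.0, 0.3, 0.1]
gripper_width: 0.528
finger_force: 0.0
(array([  3. , -14. ,  -8.7]), 'twist', np.float64(-8.738688353847493), 'cur yaw', np.float64(44.8), 'q6', np.float64(1.25))
```

```bash
python3 -m pendant '[[0.001,-0.006,0,-4],[0.003,-0.012,0,-8],[0.003,-0.014,0,-8.7],[0.003,-0.014,0,-8.7],[0.003,-0.014,0,-8.7]]'
python3 - <<'E'
from h import *
import cv2
im=np.ascontiguousarray(grab_frame('wrist'));k=calibration('wrist');print(togo([.3357,.3083,.051],53.5))
for r in regions_of('pan_small','wrist'): print(r['p'],[int(v) for v in r['box']])
def d(c,a,h,z,rr,col):
    t=np.linspace(0,2*np.pi,60);P=np.c_[c[0]+rr*np.cos(t),c[1]+rr*np.sin(t),0*t+h+z]
    cv2.polylines(im,[proj(k,P).astype(int)],True,col,1)
    u=np.array([np.cos(a),np.sin(a)]);v=np.array([-u[1],u[0]])
    P=np.array([[*(c+x*u+y*v),h+z+.015] for x,y in [(.077,.008),(.123,.008),(.123,-.008),(.077,-.008)]])
    cv2.polylines(im,[proj(k,P).astype(int)],True,col,1)
d(np.array([.388,.379]),np.radians(-126.5),.054,0,.042,(255,0,0))
cv2.imwrite('pics/w5.png',im[...,::-1])
E
```

```text
clock: 10.93
eef_pos: [0.3382, 0.3068, 0.1822]
tool_rot: [0.895, 0.446, -0.001, 0.0]
wrist_force: [0.0, -0.6, 0.2]
gripper_width: 0.528
finger_force: 0.0
(array([ -0.2,  -3.1, 131.4]), 'twist', np.float64(-0.5511504479232485), 'cur yaw', np.float64(52.9), 'q6', np.float64(1.14))
0.83 [262, 65, 367, 277]
```

View pics/w5.png

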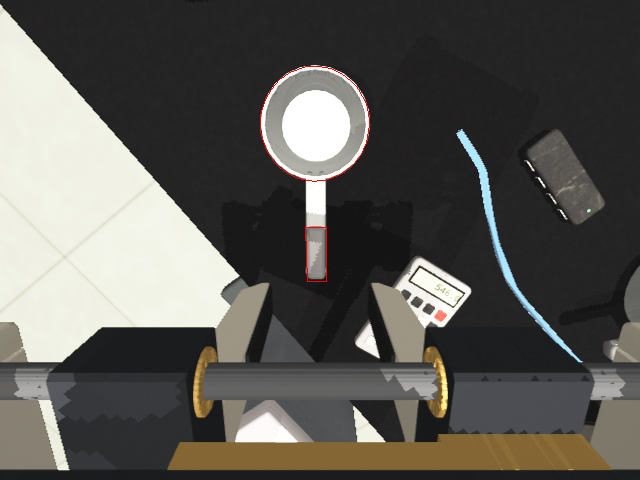

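The overlay sits on the steel small pan: rim at (315,123), grip at (316,253). It is the unpainted steel pan, not the red one.

```bash
python3 -m pendant '[[0,-0.003,0.02,-0.5],[0,-0.003,0.05,-0.5],[0,-0.003,0.08,-0.5],[0,-0.003,0.105,-0.5],[0,-0.003,0.12,-0.5],[0,-0.003,0.13,-0.5],[0,-0.003,0.13,-0.5],[0,-0.003,0.13,-0.5]]' 120
python3 -m pendant '[[0,0,0,0],[0,0,0,0],[0,0,0,0],[0,0,0,0],[0,0,0,0],[0,0,0,0],[0,0,0,0],[0,0,0,0]]' 255
python3 -m pendant '[[0,0,-0.004,0],[0,0,-0.012,0],[0,0,-0.024,0],[0,0,-0.04,0],[0,0,-0.06,0],[0,0,-0.08,0],[0,0,-0.1,0],[0,0,-0.12,0],[0,0,-0.125,0],[0,0,-0.125,0]]'
python3 - <<'E'
from h import *
th=np.radians(-54);g=np.array([.592,.021])+.088*np.array([np.cos(th),np.sin(th)])
print(g,togo([*g,.175],126))
E
```

```text
clock: 11.7
eef_pos: [0.3362, 0.3086, 0.0528]
tool_rot: [0.893, 0.45, -0.001, 0.0]
wrist_force: [0.3, -0.8, 0.5]
gripper_width: 0.533
finger_force: 0.0
clock: 12.37
eef_pos: [0.3362, 0.3091, 0.0534]
tool_rot: [0.893, 0.451, 0.0, 0.0]
wrist_force: [-0.6, -0.7, 2.0]
gripper_width: 0.168
finger_force: 30.0
clock: 13.2
eef_pos: [0.337, 0.3096, 0.1799]
tool_rot: [0.893, 0.451, 0.002, -0.0]
wrist_force: [-0.7, 0.3, -1.7]
gripper_width: 0.172
finger_force: 30.0
[ 0.6437251 -0.0501935] (array([-107.4,  460.4,    5.2]), 'twist', np.float64(-72.42746630453172), 'cur yaw', np.float64(53.6), 'q6', np.float64(1.13))
```

```bash
python3 -m pendant '[[-0.002,0.01,0,-1],[-0.007,0.03,0,-5],[-0.013,0.055,0,-9],[-0.019,0.08,0,-14],[-0.025,0.107,0,-19],[-0.031,0.134,0,-24],[-0.038,0.161,0,-29],[-0.044,0.188,0,-34],[-0.05,0.213,0,-38],[-0.055,0.235,0,-41]]'
python3 - <<'E'
from h import *
print(togo([.6437,-.0502,.170],126))
E
```

```text
clock: 14.03
eef_pos: [0.4926, 0.1237, 0.1764]
tool_rot: [0.677, 0.736, -0.001, -0.001]
wrist_force: [-0.5, 1.1, -1.7]
gripper_width: 0.166
finger_force: 30.0
(array([-185.8,  136.2,    6.1]), 'twist', np.float64(-31.265302378503947), 'cur yaw', np.float64(94.7), 'q6', np.float64(-0.06))
```

```bash
python3 -m pendant '[[-0.02,0.015,0,-3],[-0.043,0.031,0,-7],[-0.066,0.048,0,-11],[-0.089,0.065,0,-15],[-0.112,0.082,0.002,-19],[-0.135,0.099,0.004,-23],[-0.158,0.116,0.006,-27],[-0.174,0.128,0.006,-30],[-0.184,0.135,0.006,-31.3],[-0.186,0.136,0.006,-31.3]]'
python3 -m pendant '[[0,0,0,0],[0,0,0,0],[0,0,0,0]]'
python3 - <<'E'
from h import *
import cv2
im=np.ascontiguousarray(grab_frame('wrist'));k=calibration('wrist');o=get_obs();print(togo([.6437,-.0502,.170],126))
def d(c,a,h,z,rr,col):
    t=np.linspace(0,2*np.pi,60);P=np.c_[c[0]+rr*np.cos(t),c[1]+rr*np.sin(t),0*t+h+z]
    cv2.polylines(im,[proj(k,P).astype(int)],True,col,1)
    u=np.array([np.cos(a),np.sin(a)]);v=np.array([-u[1],u[0]])
    P=np.array([[*(c+x*u+y*v),h+z+.015] for x,y in [(.077,.008),(.123,.008),(.123,-.008),(.077,-.008)]])
    cv2.polylines(im,[proj(k,P).astype(int)],True,col,1)
d(np.array([.592,.021]),np.radians(157),.052,.004,.054,(0,255,0))
d(np.array([.591,.020]),np.radians(-129.2),.05,0,.066,(0,255,0))
x=R.from_quat(o['tool_rot']).apply([1,0,0]);c=o['eef_pos']+.088*x;print(c)
d(c[:2],np.arctan2(-x[1],-x[0]),.054,o['eef_pos'][2]-.053,.042,(255,0,0))
cv2.imwrite('pics/w6.png',im[...,::-1])
E
```

```text
clock: 14.87
eef_pos: [0.6434, -0.0514, 0.1696]
tool_rot: [0.456, 0.89, -0.001, -0.001]
wrist_force: [0.2, 0.6, -1.1]
gripper_width: 0.168
finger_force: 30.0
clock: 15.12
eef_pos: [0.6421, -0.0482, 0.1716]
tool_rot: [0.455, 0.891, -0.0, -0.001]
wrist_force: [-1.1, 0.1, -1.3]
gripper_width: 0.17
finger_force: 30.0
(array([-2.5,  0. ,  2. ]), 'twist', np.float64(-0.09743144684453853), 'cur yaw', np.float64(125.9), 'q6', np.float64(-0.87))
[0.59062895 0.0230718  0.17206678]
```

View pics/w6.png

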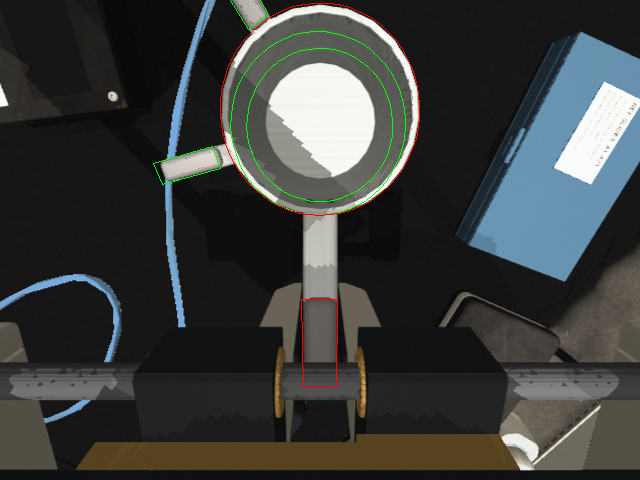

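The held small pan (rim centre (320,110)) is concentric with the model of the nest below. The medium handle at (250,10) and large handle at (190,165) are clear of it. Lowering.

```bash
python3 -m pendant '[[-0.001,0,0.01,0],[-0.002,0,0.03,0],[-0.002,0,0.055,0],[-0.002,0,0.075,0],[-0.002,0,0.09,0],[-0.002,0,0.1,0],[-0.002,0,0.105,0],[-0.002,0,0.105,0],[-0.002,0,0.105,0]]'
python3 -m pendant '[[0,0,0.001,0],[0,0,0.002,0],[0,0,0.002,0],[0,0,0.002,0]]'
```

```text
clock: 15.92
eef_pos: [0.6445, -0.0508, 0.0676]
tool_rot: [0.455, 0.891, 0.0, 0.0]
wrist_force: [-0.3, 0.3, -1.2]
gripper_width: 0.169
finger_force: 30.0
clock: 16.25
eef_pos: [0.6444, -0.051, 0.0657]
tool_rot: [0.455, 0.89, 0.0, 0.0]
wrist_force: [0.6, 0.3, -1.2]
gripper_width: 0.168
finger_force: 30.0
```

```bash
python3 -m pendant '[[0,0,0.001,0],[0,0,0.002,0],[0,0,0.003,0],[0,0,0.0035,0],[0,0,0.0035,0],[0,0,0.0035,0]]'
python3 -m pendant '[[0,0,0.0005,0],[0,0,0.001,0],[0,0,0.0015,0],[0,0,0.0015,0],[0,0,0.0015,0]]'
```

```text
clock: 16.75
eef_pos: [0.6442, -0.0509, 0.0617]
tool_rot: [0.455, 0.89, 0.0, 0.0]
wrist_force: [-0.2, -0.9, -0.7]
gripper_width: 0.166
finger_force: 30.0
clock: 17.17
eef_pos: [0.6447, -0.0513, 0.0611]
tool_rot: [0.455, 0.89, 0.0, 0.001]
wrist_force: [-0.4, -1.2, 5.0]
gripper_width: 0.172
finger_force: 30.0
```

Seated at the expected 61 mm, so release, rise and back off to check.

```bash
python3 -m pendant '[[0,0,0,0],[0,0,0,0],[0,0,0,0],[0,0,0,0],[0,0,0,0]]' 140
python3 -m pendant '[[0,0,-0.01,0],[0,0,-0.03,0],[0,0,-0.06,0],[0,0,-0.09,0],[0,0,-0.12,0],[0,0,-0.14,0],[-0.03,0,-0.14,0],[-0.06,0,-0.14,0],[-0.08,0,-0.14,0],[-0.08,0,-0.14,0]]' 140
python3 - <<'E'
from h import *
import cv2
im=grab_frame('wrist');s=grab_frame('scene')
out=np.zeros((480,800,3),np.uint8);out[:300,:400]=cv2.resize(im,(400,300),interpolation=cv2.INTER_AREA);out[:400,400:]=cv2.resize(s[170:270,290:390],(400,400),interpolation=cv2.INTER_CUBIC)
cv2.imwrite('pics/w7.png',out[...,::-1])
E
```

```text
clock: 17.58
eef_pos: [0.6439, -0.0507, 0.0598]
tool_rot: [0.455, 0.89, -0.0, -0.0]
wrist_force: [-0.2, 0.0, -0.3]
gripper_width: 0.44
finger_force: 0.0
clock: 18.42
eef_pos: [0.6926, -0.1195, 0.2006]
tool_rot: [0.456, 0.89, -0.0, 0.001]
wrist_force: [-0.6, -0.5, 0.1]
gripper_width: 0.455
finger_force: 0.0
```

View pics/w7.png

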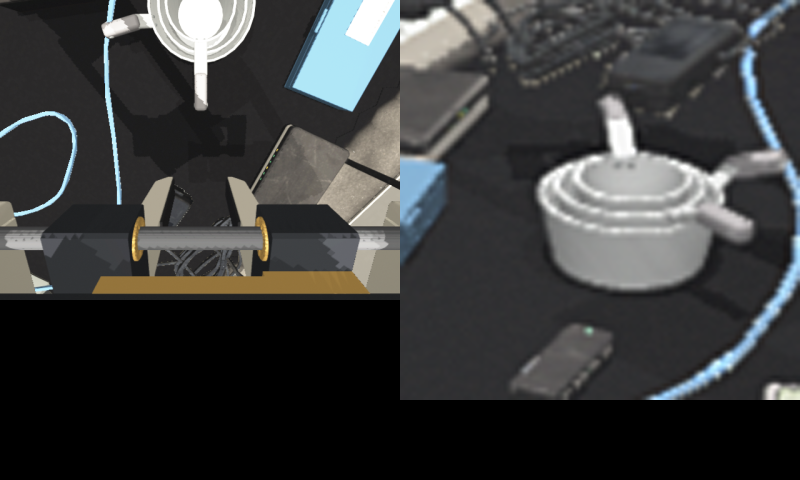

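The three pans are nested level around (630,220), with handles fanned at (610,115), (760,160) and (725,222). The gripper is clear of everything.

```bash
python3 -c "
from plant import *
print(sign_off())"
```

```text
the job is handed in; nothing more can be done
None
```

The pans are nested as asked, small in medium in large, with the handles about 74° or more apart, and the job was handed in at about 18 s of the 56 s allowed (no verdict came back).

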